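# Clamp a valve on the stage, back the thumbscrew off a quarter turn and hold

### The arm

A 7-joint arm with a two-finger parallel gripper is mounted at the origin on a cart in front of the work surface, level with it; the furniture and walls round the work are solid. World frame = base frame: x ahead of the robot, y to its left, z up, the work surface at z = 0. Lengths are in mm, angles in rad, forces in N, time in s.
With the tool pointing down it reaches from about 400 to 850 mm from the base axis. Payload 4.5 kg.
Tool frame: the origin (TCP) lies at the very end of the fingers, on their centre line; the grasp point (between the pads) lies tcp_to_grasp behind it (tcp_to_grasp is the distance from the TCP to the grasp point, in mm); z points along the fingers, y is the line along which they close (so a half turn about z gives the same grasp; the last joint's range is limited). The gripper opens to 85 mm and grips with 20 to 120 N. Pads are 22 mm wide; open, the fingers measure 114 mm over their backs; the gripper's body (76 mm by 85 mm) begins 54 mm behind the grasp point. The pads swing forward as they close: fully open they stand 13 mm farther back than shut.
Start: joints at [-1.121, 0.689, -0.195, 1.565, 0.157, 0.902, -0.215], TCP at [252.435, 571.779, 231.317] pointing down, gripper open.
Joint ranges: [-3.01, 3.01], [-0.46, 2.08], [-1.47, 1.51], [0.13, 2.56], [-1, 4.14], [0.04, 2.09], [-2.66, 2.66]. Speed limits (rad/s): [2.57, 2.57, 3.14, 3.14, 3.14, 3.14, 3.14].

### API

Orientations are given as a unit quaternion [x, y, z, w].
In Python, from cell import * gives the robot as it stands. The module is installed in compiled form; this text tells all that it offers.
- The arm moves only by the tool move_arm, never from a script. Its argument "increments" is text: rows parted by semicolons, each of 6 numbers parted by spaces: the shift along the tool's x, y, z in m, then the turn, a rotation vector about the tool's x, y, z in degrees. In form: tx ty tz ax ay az; .... A call has 1 to 20 rows; each row shifts and turns the commanded pose from where the row before left it, along the tool's axes as they then stand; what a row does not reach is not made up. A row lasts 1/12 s, in which the tool goes at most 41.7 mm and 7.16 degrees, less where a joint would pass 70% of its speed; a pose out of reach is approached as far as the arm can. A call with a gripper value outside its range is refused whole. "grip" is the opening, from -1 (shut) to 1 (fully open), so that 0 is half open, set as the call begins (left out, the last holds). The fingers move at their own pace and stop on an object; "squeeze" is the grip in N (left out, the last holds). Time passes only in rows, so rows that do not move let the fingers close. It gives the time, the measured TCP pose, the force, the opening and the grip force at its end, in the units of the state.
- get_state(): the state, without advancing time (a new reading comes with each control period).
- capture(name): name is "scene" or "top"; returns the picture (400x640x3 uint8, red, green, blue); there is no depth.
- camera_info(name): a dict with "intrinsics" (3x3 intrinsics, pixels), "extrinsics" (4x4, takes a point from world to camera coordinates). Camera axes: x right, y down, z forward; pixel columns grow to the right and rows downward; lengths in mm; the calibration is good to about 2 mm. A picture is of the moment at which its call begins. camera_info takes no time and is no camera call.
- sign_off(): hands the job in; it is judged then, once.
The state is a dict: "time_s": time; "q": joint angles; "qvel": joint speeds; "joint_efforts": joint torques, N m; "ee_pos": TCP position; "ee_rot": TCP orientation; "wrist_force": force on the tool from outside, world axes, zero at the start; "torque": the same for the moment, N m; "opening": finger opening in mm; "grasp_force": force on a finger pad.
Only numpy, scipy, OpenCV 4.12 (cv2) and the standard library are available. Lean on these libraries where they do the work, as an engineer would, in place of code of your own. Each camera call takes 0.05 s, during which the arm holds its last target. There are 200 camera calls.

### The job

Set the small black valve flat on the bed of the clamping stage, centred between the two low end rails, with its two white ports facing the stop posts and its plain back to the jaw, and let go of it. Then take the wing of the thumbscrew and turn it clockwise until it seats, which makes the jaw push the valve up to the posts, and back it off a quarter turn, leaving the valve where it is. Finish still holding the wing in your grip at that quarter turn; leave the beaker, vial and brass nut alone.

Things in the scene. Friction and masses are not known exactly. Their poses are not given: they have to be found in the camera images.
- valve_center (a point): Centre of the loose black valve with a yellow plate on top: 90 g, 32 mm along its x, 58 mm along y, 22 mm high; the point is 11 mm above its underside. Its last 14 mm towards -y are a nose 24 mm wide, 18 mm high. Two white ports stick out of its -x side: grip it across the 58 mm, end to end, fingertips 8 mm above its underside (clear of the rails). Starts flat on the worktop, left of the stage.
- valve_ports (a point): Midway between the outer ends of the valve's two white ports (each 8 mm thick, 10 mm long, at y = +1 and +20 mm of the valve's centre): 26 mm from valve_center towards the valve's -x, 10.5 mm towards its +y, 8 mm above its underside.
- stage: Fixed aluminium clamping stage, plate 140 x 94 x 12 mm; origin on the worktop under the pocket's centre (plate x -44 to 96 mm, y -47 to 47 mm), z up. Bed = plate's top, z = 12 mm. Two low steel end rails, 5 mm high, inner faces at y = -32 and +32 mm, x -13 to 13 mm. Thumbscrew housing at x 51 to 93, y -22 to 22 mm, up to z = 32 mm (collar to 34).
- pocket (a point): Centre of the pocket, on the bed, 12 mm above the stage's origin, same axes. Valve with its axes parallel to these (ports to -x, the posts) and its centre here: against the posts, 3 mm from each rail. To clear posts and jaw, set it down half-way between them, i.e. with its centre 2.7 to 4 mm from here towards +x; the jaw then pushes it home.
- stops (a point): Midway between the two steel stop posts, on the bed, at their faces: 16 mm from the pocket's centre towards -x of the stage. The posts are 14 mm high, 10 mm deep, at stage y = -10.5 (8 mm wide) and +10.5 mm (5 mm wide, goes between the ports).
- jaw_face (a point): Middle of the steel jaw's foot at the face that looks at the posts, on the bed. The jaw is 30 mm wide, 17 mm high, and slides along the stage's x: its face is 16.3 mm + 5 mm per rad of the thumbscrew from the pocket's centre (21.8 to 24.3 mm at the start). When seated it holds the valve against the posts with 0.4 mm play.
- wing_grip (a point): Centre of the thumbscrew's steel wing, 60 mm above the worktop on the upright screw axis, 72 mm from the stage's origin along +x. The wing is a flat bar 46 mm long (this point's x), 10 mm thick (its y), 24 mm high; grip it across the 10 mm. Does not rise or sink. Seated, its length lies 45 degrees clockwise from above of the stage's x; a quarter turn back, 45 degrees counter-clockwise.
- thumbscrew (a joint): Turn of the thumbscrew in rad: 0 when fully seated (hard stop), growing counter-clockwise seen from above, at most 2.2; 1.1 to 1.6 at the start. A quarter turn back from the seat is 1.57. It turns against about 0.06 N m, stays where it is left, and moves the jaw 5 mm per rad through an eccentric; clockwise closes the jaw.
- beaker: Small clear plastic beaker, 61 mm wide, 68 mm high, behind the stage; bystander, origin at the centre of its underside.
- vial: Amber vial with a black cap, 29 mm wide, 60 mm high, left of the stage; bystander, origin at the centre of its underside.
- nut: Brass hexagon nut, 22 mm wide, 12 mm high, right of the stage; bystander, origin at the centre of its underside.
There are look-alikes about, which are no part of the job. What is shaped like the part that bears valve_center but green or red is not meant.

How it is judged (in metres and radians):
On the way, in this order (a step that is already met when the one before it is completed fails the run):
1. the valve lies flat in the pocket between rails, posts and jaw, ports to the posts, let go (x of valve_center in the frame of stage between -0.004 and 0.01 m and y of valve_center in the frame of stage between -0.005 and 0.005 m and z of valve_center in the frame of stage between 0.0205 and 0.0255 m and angle between valve_center's own z axis and vertical below 0.1 rad and x of valve_ports in the frame of stage between -0.0335 and -0.0145 m and y of valve_ports in the frame of stage between 0.0035 and 0.0175 m and contact force between the fingers and valve below 0.1 N), for 0.2 s.
2. the thumbscrew is seated with the valve pushed up to the posts (value of joint thumbscrew below 0.07 rad and x of valve_center in the frame of stage between -0.003 and 0.003 m and y of valve_center in the frame of stage between -0.005 and 0.005 m and z of valve_center in the frame of stage between 0.0205 and 0.0255 m and angle between valve_center's own z axis and vertical below 0.1 rad and x of valve_ports in the frame of stage between -0.0335 and -0.0215 m and y of valve_ports in the frame of stage between 0.0035 and 0.0175 m), for 0.1 s.
At the end, for the whole second after the job is handed in: The thumbscrew is 1.57 rad (within 0.22) back from its seat, still, and the fingers press on it with over 1 N; the valve lies flat in the pocket, untouched, at rest, within 3 mm (4 mm on the jaw side) of the posts and 5 mm of the middle between the rails, ports to the posts (value of joint thumbscrew between 1.35 and 1.79 rad and velocity of joint thumbscrew between -0.05 and 0.05 rad/s and contact force between the fingers and thumbscrew above 1 N and x of valve_center in the frame of stage between -0.003 and 0.004 m and y of valve_center in the frame of stage between -0.005 and 0.005 m and z of valve_center in the frame of stage between 0.0205 and 0.0255 m and angle between valve_center's own z axis and vertical below 0.1 rad and x of valve_ports in the frame of stage between -0.0335 and -0.0205 m and y of valve_ports in the frame of stage between 0.0035 and 0.0175 m and contact force between each of the arm, the fingers and valve below 0.1 N and linear speed of valve below 0.02 m/s); the arm keeps its last pose, push and grip.
It fails at once if a bystander (beaker, vial or nut) is shifted by more than 20 mm or knocked over (distance of any of beaker, vial, nut from where it was at the start of the episode above 0.02 m or angle between any of beaker, vial, nut's own z axis and vertical above 0.5 rad).
It also fails if it takes over 58 s, if anything falls off the work surface, if the arm or the gripper's body presses on something with over 40 N, if the wrist force passes 120 N, or if a joint passes its speed limit or range.

## Working session

There is one attempt and no reset: what is moved stays moved. The work goes in short steps, Python scripts to look and compute and a tool call to move; the robot and the scene stay as the last step left them, time stands still between calls to the robot, and variables do not carry over. Pictures are saved under pics/ and viewed, at most 10 in all, crops included, and the job is handed in when it is done.

Besides the shell and the picture viewer there is one more tool, called after "Request:" by a JSON object that holds its "method" and its "body", one argument or row to a line. move_arm: Moves the arm, as the interface text tells. Its arguments: {"type":"object","properties":{"increments":{"type":"string"},"grip":{"type":"number"},"squeeze":{"type":"number"}},"required":["increments"]}

```bash
mkdir -p pics; python3 - <<'E'
from cell import *
import cv2
print(get_state())
for n in("scene","top"):
    cv2.imwrite(f"pics/{n}0.png",capture(n)[:,:,::-1]); i=camera_info(n); print(n,i)
E
```

```text
{'time_s': 0.0, 'q': array([-1.12120103,  0.69000159, -0.19450105,  1.56637423,  0.15733121,
        0.90250409, -0.21509522]), 'qvel': array([-0.00027733, -0.00113635,  0.00056868, -0.00027418, -0.00018109,
       -0.00061578, -0.00202135]), 'joint_efforts': array([ 7.77726673e-04, -5.39610493e+01, -1.26639057e+00, -1.58539134e+01,
        9.06300964e-03,  9.51070542e-03,  2.93375606e-06]), 'ee_pos': array([252.24087925, 571.10996108, 230.46470046]), 'ee_rot': array([ 2.06353144e-01,  9.78477125e-01, -9.39817723e-04, -1.11314435e-04]), 'wrist_force': array([ 0.42999841, -0.02369789,  0.19406131]), 'torque': array([-0.02651583,  0.00883681, -0.02648586]), 'grasp_force': 0.0, 'opening': 85.67667930182579}
scene {'intrinsics': array([[409.26303253,   0.        , 317.17424357],
       [  0.        , 409.26303253, 204.37061382],
       [  0.        ,   0.        ,   1.        ]]), 'extrinsics': array([[-7.04959533e-01, -7.09243310e-01,  2.44600898e-03,
         3.89863725e+02],
       [-5.11670700e-01,  5.06185982e-01, -6.94239762e-01,
         3.47981863e+02],
       [ 4.91146771e-01, -4.90662490e-01, -7.19739654e-01,
         6.08389292e+02],
       [ 0.00000000e+00,  0.00000000e+00,  0.00000000e+00,
         1.00000000e+00]])}
top {'intrinsics': array([[428.13534803,   0.        , 316.5223279 ],
       [  0.        , 428.13534803, 196.26350237],
       [  0.        ,   0.        ,   1.        ]]), 'extrinsics': array([[-2.65812560e-02, -9.99529118e-01, -1.53290095e-02,
        -1.87362297e+01],
       [-9.90409336e-01,  2.84123577e-02, -1.35211261e-01,
         5.80180888e+02],
       [ 1.35583125e-01,  1.15879089e-02, -9.90698207e-01,
         1.03796684e+03],
       [ 0.00000000e+00,  0.00000000e+00,  0.00000000e+00,
         1.00000000e+00]])}
```

View pics/scene0.png

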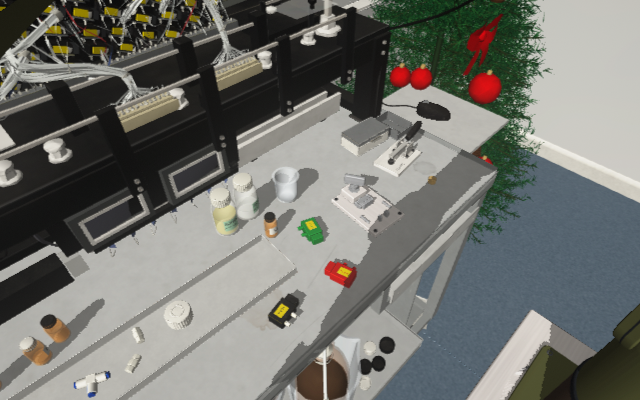

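View pics/top0.png

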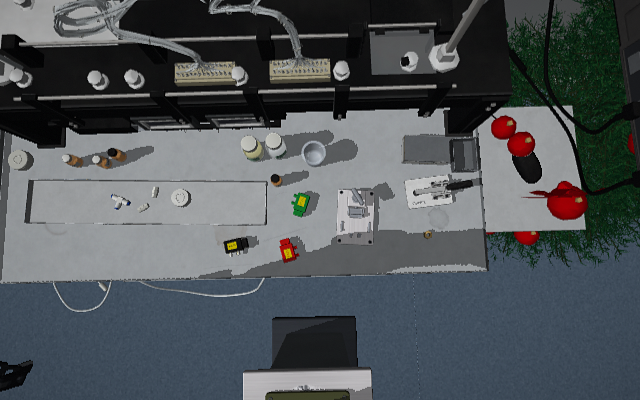

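The scene view shows the black valve at about (284,309) and the stage at (368,205). In the top view they're at (236,245) and (355,215). I'll enlarge both.

```bash
cat > h.py <<'E'
import numpy as np,cv2
from cell import *
def ray(n,u,v,z):
    i=camera_info(n);K=np.array(i["intrinsics"]);E=np.array(i["extrinsics"]);R,t=E[:3,:3],E[:3,3]
    c=-R.T@t;d=R.T@np.linalg.inv(K)@[u,v,1];return c+d*(z-c[2])/d[2]
def proj(n,p):
    i=camera_info(n);K=np.array(i["intrinsics"]);E=np.array(i["extrinsics"])
    q=K@(E[:3,:3]@np.array(p,float)+E[:3,3]);return q[:2]/q[2]
def crop(im,u,v,w,h,s): # crop from (u,v)
    return cv2.resize(im[v:v+h,u:u+w],None,fx=s,fy=s,interpolation=cv2.INTER_CUBIC)
E
python3 - <<'E'
from h import *
t=cv2.imread("pics/top0.png");s=cv2.imread("pics/scene0.png")
a=np.hstack([crop(t,214,225,50,38,8),crop(s,262,288,50,38,8)])
b=np.hstack([crop(t,330,178,50,75,5),crop(t,330,178,1,75,5),crop(s,325,165,108,75,5)])
b=b[:,:800]; b=cv2.copyMakeBorder(b,0,0,0,800-b.shape[1],0)
b=b[:296]
cv2.imwrite("pics/c1.png",np.vstack([a[:304],b]))
E
```

```text
(no output)
```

View pics/c1.png

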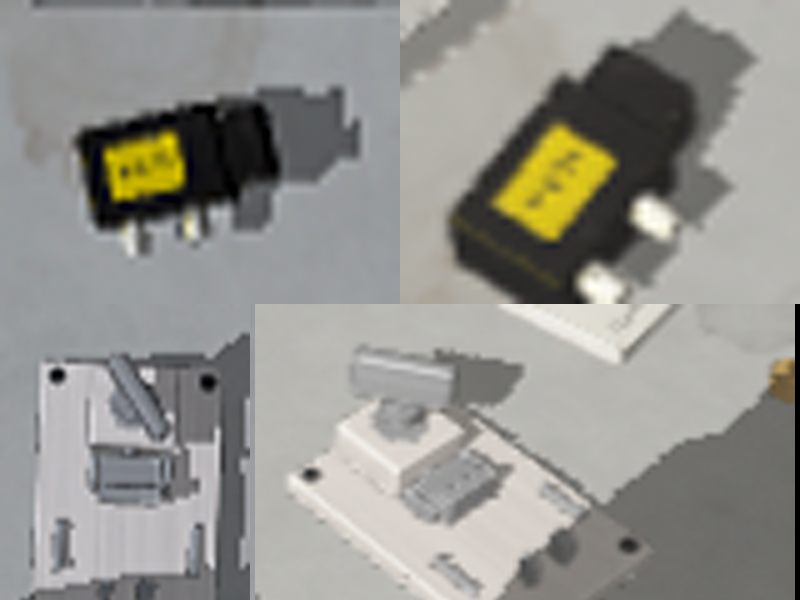

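```bash
cat > fit.py <<'E'
from h import *
from scipy.optimize import least_squares, minimize
def T(p,pts):
    c,s=np.cos(p[2]),np.sin(p[2]);pts=np.array(pts,float);o=pts.copy()
    o[:,0]=p[0]+c*pts[:,0]-s*pts[:,1];o[:,1]=p[1]+s*pts[:,0]+c*pts[:,1];return o
def box(x0,x1,y0,y1,z0,z1): return [[x,y,z] for x in(x0,x1) for y in(y0,y1) for z in(z0,z1)]
PLATE=[[96,47,12],[96,-47,12],[-44,-47,12],[-44,47,12]]
RAILS=[[[-13,s*32,17],[13,s*32,17]] for s in(1,-1)]
HOUS=[[51,22,32],[93,22,32],[93,-22,32],[51,-22,32]]
def segs():
    q=[(PLATE[i],PLATE[(i+1)%4]) for i in range(4)]+[(a,b) for a,b in RAILS]+[(HOUS[i],HOUS[(i+1)%4]) for i in range(4)]
    return q
def mask(n,p,z0=0,sh=(400,640),S=8):
    m=np.zeros((sh[0],sh[1]),np.uint8)
    for b in (box(-16,16,-15,29,0,22),box(-12,12,-29,-15,0,18)):
        b=np.array(b);b[:,2]=b[:,2]+z0
        h=cv2.convexHull(np.array([proj(n,x) for x in T(p,b)],np.float32))
        cv2.fillConvexPoly(m,np.round(h*256).astype(np.int32),255,cv2.LINE_AA,8)
    return m/255.
E
cat > a.py <<'E'
from fit import *
im={"top":cv2.imread("pics/top0.png"),"scene":cv2.imread("pics/scene0.png")}
# stage point init
obs=[("top",337.6,188.8,PLATE[0]),("top",373.2,188.8,PLATE[1]),("scene",331.2,199.8,PLATE[0]),("scene",403.6,213.4,PLATE[2]),("top",357.6,196.2,[72,0,72])]
f=lambda p:np.concatenate([proj(n,T(p,[m])[0])-[u,v] for n,u,v,m in obs])
p0=ray("top",356,222,12);r=least_squares(f,[p0[0],p0[1],0],x_scale=[10,10,.1]);print("stage pts",r.x,np.round(r.fun,1))
G={k:cv2.magnitude(*[cv2.Sobel(cv2.GaussianBlur(cv2.cvtColor(v,6),(0,0),.8).astype(np.float32),cv2.CV_32F,*d) for d in((1,0),(0,1))]) for k,v in im.items()}
def sc(p,names=("top","scene")):
    t=0
    for n in names:
        P=np.array([proj(n,x) for a,b in segs() for x in T(p,np.linspace(a,b,25))],np.float32)
        t-=np.minimum(cv2.remap(G[n],P[:,:1],P[:,1:],1),150).mean()
    return t
for nm in (("top",),("scene",),("top","scene")):
    best=min((minimize(sc,r.x+d,args=(nm,),method="Nelder-Mead",options=dict(initial_simplex=r.x+d+np.array([[0,0,0],[3,0,0],[0,3,0],[0,0,.04]]))) for d in ([0,0,0],[4,4,0],[-4,-4,0],[4,-4,.03],[-4,4,-.03])),key=lambda q:q.fun)
    print("stage",nm,best.x,best.fun)
S=best.x
# valve
v0=ray("top",236,245,11);M={}
for n,(u,v,w,h) in {"top":(220,233,30,28),"scene":(264,290,38,38)}.items():
    i=im[n].astype(int);d=(i.max(2)<62)|((i[:,:,2]-i[:,:,0]>60));m=np.zeros(d.shape);m[v:v+h,u:u+w]=d[v:v+h,u:u+w];M[n]=m
def vs(p,nm): return sum((np.abs(mask(n,p)-M[n]).sum())/M[n].sum() for n in nm)
for nm in (("top",),("scene",),("top","scene")):
    x=[v0[0],v0[1],.1]
    bb=min((minimize(vs,np.array(x)+d,args=(nm,),method="Nelder-Mead",options=dict(initial_simplex=np.array(x)+d+np.array([[0,0,0],[5,0,0],[0,5,0],[0,0,.15]]))) for d in([0,0,0],[3,3,.1],[-3,-3,-.2])),key=lambda q:q.fun);print("valve",nm,bb.x,bb.fun)
V=bb.x
out=[]
for n,(u,v,w,h,s) in {"top":(214,176,165,90,1),"scene":(262,160,150,170,1)}.items():pass
big={k:cv2.resize(v,None,fx=5,fy=5,interpolation=cv2.INTER_CUBIC) for k,v in im.items()}
q=lambda n,x:tuple(np.round((proj(n,x)+.5)*5-.5).astype(int).tolist())
for n in big:
    for a,b in segs(): cv2.line(big[n],q(n,T(S,[a])[0]),q(n,T(S,[b])[0]),(0,0,255),1)
    for z in(0,22):
        c=T(V,[[-16,-15,z],[-16,29,z],[16,29,z],[16,-15,z]])
        for k in range(4):cv2.line(big[n],q(n,c[k]),q(n,c[(k+1)%4]),(0,255,0),1)
cr=lambda n,u,v,w,h:big[n][v*5:(v+h)*5,u*5:(u+w)*5]
cv2.imwrite("pics/c2.png",np.vstack([np.hstack([cr("top",325,180,60,70),cr("scene",325,165,90,70)]),np.hstack([cr("top",215,225,60,45),cr("scene",255,285,90,45)])]))
print(ray("top",276,180,30),[camera_info(n)["extrinsics"][:3,:3].T@-camera_info(n)["extrinsics"][:3,3] for n in big])
E
python3 a.py
```

```text
stage pts [ 5.01537764e+02 -1.30179528e+02 -5.45060306e-02] [-0.3  0.4  0.5  1.4 -1.1 -0.7  0.5 -0.8 -0.5 -0.5]Traceback (most recent call last):
  File "a.py", line 15, in <module>
    best=min((minimize(sc,r.x+d,args=(nm,),method="Nelder-Mead",options=dict(initial_simplex=r.x+d+np.array([[0,0,0],[3,0,0],[0,3,0],[0,0,.04]]))) for d in ([0,0,0],[4,4,0],[-4,-4,0],[4,-4,.03],[-4,4,-.03])),key=lambda q:q.fun)
  File "a.py", line 15, in <genexpr>
    best=min((minimize(sc,r.x+d,args=(nm,),method="Nelder-Mead",options=dict(initial_simplex=r.x+d+np.array([[0,0,0],[3,0,0],[0,3,0],[0,0,.04]]))) for d in ([0,0,0],[4,4,0],[-4,-4,0],[4,-4,.03],[-4,4,-.03])),key=lambda q:q.fun)
              ~~~~~~~~^^^^^^^^^^^^^^^^^^^^^^^^^^^^^^^^^^^^^^^^^^^^^^^^^^^^^^^^^^^^^^^^^^^^^^^^^^^^^^^^^^^^^^^^^^^^^^^^^^^^^^^^^^^^^^^^^^^^^^^^^^^^
    res = _minimize_neldermead(fun, x0, args, callback, bounds=bounds,
                               **options)
    fxr = func(xr)
    fx = function(np.copy(x), *(wrapper_args + args))
  File "a.py", line 11, in sc
    P=np.array([proj(n,x) for a,b in segs() for x in T(p,np.linspace(a,b,25))],np.float32)
                ~~~~^^^^^
  File "h.py", line 7, in proj
    i=camera_info(n);K=np.array(i["intrinsics"]);E=np.array(i["extrinsics"])
ValueError: time passes only in moves, steps and waits
```

```bash
sed -i '2a CI={n:camera_info(n) for n in("scene","top")}' h.py; sed -i 's/i=camera_info(n);/i=CI[n];/; ' h.py; sed -i 's/camera_info(n)\["extr/CI[n]["extr/g' a.py; python3 a.py
```

```text
stage pts [ 5.01537764e+02 -1.30179528e+02 -5.45060306e-02] [-0.3  0.4  0.5  1.4 -1.1 -0.7  0.5 -0.8 -0.5 -0.5]
stage ('top',) [ 5.05136674e+02 -1.31173471e+02 -2.33808595e-02] -104.74989318847656
stage ('scene',) [ 4.98518398e+02 -1.25457657e+02 -7.68380069e-02] -87.22962188720703
stage ('top', 'scene') [ 5.00326221e+02 -1.30999655e+02 -1.62549321e-02] -181.47621154785156
valve ('top',) [4.65349442e+02 1.73184470e+02 1.87456556e-01] 0.2721343734626467
valve ('scene',) [4.63902902e+02 1.71840698e+02 3.38261743e-01] 0.39458989761607915
valve ('top', 'scene') [4.64743178e+02 1.72308820e+02 2.08692806e-01] 0.6857294209456628
[625.60102705  67.73786163  30.        ] [array([ 433.38774701,  -47.23957927, 1106.47166797]), array([154.08183618, 398.87850298, 678.51113412])]
```

View pics/c2.png

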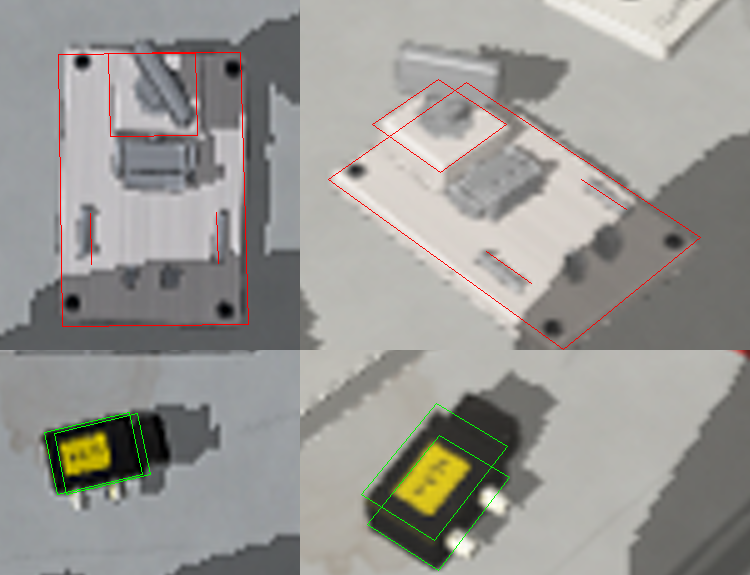

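```bash
cat > b.py <<'E'
from fit import *
def px(u0,v0,s,x,y): return u0+(x+.5)/s-.5, v0+(y+.5)/s-.5
t=lambda x,y:("top",)+px(325,180,5,x,y); s=lambda x,y:("scene",)+px(325,165,5,x-300,y)
def model(p):
    a,b,w=p[3:6];A=[]
    H=lambda i,j:[26+i*a,j*b,12]
    return [(t(82,61),H(1,1)),(t(232,68),H(1,-1)),(t(225,310),H(-1,-1)),(t(72,302),H(-1,1)),(s(355,171),H(1,1)),(s(674,241),H(-1,-1)),(s(553,327),H(-1,1)),
    (t(88,230),[0,32+w,16]),(t(223,236),[0,-32-w,16]),(s(505,270),[0,32+w,16]),(s(607,192),[0,-32-w,16]),
    (t(130,278),[-21,10.5,24]),(t(170,277),[-21,-10.5,24]),(s(574,268),[-21,10.5,19]),(s(608,243),[-21,-10.5,19]),
    (t(62,50),PLATE[0]),(t(62,325),PLATE[3]),(t(248,322),PLATE[2]),(t(242,57),PLATE[1]),(s(330,180),PLATE[0]),(s(700,238),PLATE[2]),(s(563,348),PLATE[3])]
def f(p,nm): return np.concatenate([proj(o[0],T(p,[m])[0])-o[1:] for o,m in model(p) if o[0] in nm])
for nm in(("top",),("scene",),("top","scene")):
    r=least_squares(f,[502,-130,-.05,60,40,3],x_scale=[10,10,.1,10,10,3],args=(nm,),loss="soft_l1");print(nm,np.round(r.x,3))
print(np.round(r.fun.reshape(-1,2),1).tolist())
t=lambda x,y:("top",)+px(214,225,8,x,y); s=lambda x,y:("scene",)+px(262,288,8,x-400,y)
vm=[(t(80,130),[16,29,22]),(t(98,226),[-16,29,22]),(t(268,102),[12,-29,18]),(t(280,178),[-12,-29,12]),(t(215,102),[16,-15,22]),(t(135,250),[-25,20,8]),(t(192,237),[-25,1,8]),
(s(455,220),[16,29,22]),(s(565,290),[-16,29,22]),(s(455,258),[16,29,0]),(s(565,78),[16,-15,22]),(s(615,45),[12,-29,18]),(s(692,105),[-12,-29,18]),(s(660,222),[-26,1,8]),(s(602,287),[-26,20,8])]
g=lambda p,nm:np.concatenate([proj(o[0],T(p,[m])[0])-o[1:] for o,m in vm if o[0] in nm])
for nm in(("top",),("scene",),("top","scene")):
    r=least_squares(g,[465,172,.2],x_scale=[10,10,.1],args=(nm,),loss="soft_l1");print(nm,np.round(r.x,3))
print(np.round(r.fun.reshape(-1,2),1).tolist())
for n in("top",):print([ray(n,*q) for q in((289,250,15),(300,204,15),(276,180,50))])
E
python3 b.py
```

```text
('top',) [ 5.01648e+02 -1.30606e+02 -5.30000e-02  6.20410e+01  3.87620e+01
  2.30300e+00]
('scene',) [ 5.00426e+02 -1.30809e+02 -4.00000e-02  6.19060e+01  3.83570e+01
  2.14600e+00]
('top', 'scene') [ 5.01028e+02 -1.30866e+02 -4.80000e-02  6.20780e+01  3.86060e+01
  2.21800e+00]
[[-0.5, 0.8], [-0.5, 0.0], [0.6, 0.0], [0.8, 1.0], [-0.2, 0.5], [-0.2, -0.4], [0.5, 0.1], [-0.4, 1.1], [-0.5, 0.5], [-0.6, -0.1], [-0.1, 0.4], [0.6, -0.2], [1.0, 0.2], [0.3, -0.7], [-0.1, -0.5], [0.3, -0.1], [-0.5, -0.6], [-0.7, 0.8], [0.7, -0.8], [-0.2, -1.4], [-0.2, 0.3], [-1.4, 0.1]]
('top',) [4.64920e+02 1.72594e+02 1.65000e-01]
('scene',) [4.63085e+02 1.73496e+02 2.08000e-01]
('top', 'scene') [4.64099e+02 1.73129e+02 1.91000e-01]
[[-0.4, 0.2], [-0.3, 0.7], [-0.9, 0.4], [-0.2, 0.2], [-0.3, -0.0], [0.4, 0.4], [0.6, 0.4], [-1.8, -1.4], [-1.3, -0.8], [-0.8, -0.1], [-0.4, -1.6], [-0.2, -0.7], [0.7, -1.8], [1.3, 2.5], [2.2, 2.5]]
[array([447.46398063,  38.85650035,  15.        ]), array([563.93111345,   8.4853785 ,  15.        ]), array([622.02985494,  65.60167088,  50.        ])]
```

```bash
python3 -c "
import cell;print([ (n,getattr(cell,n)) for n in dir(cell) if not n.startswith('__')])"; cat > go.py <<'E'
import sys
from cell import *
from scipy.spatial.transform import Rotation as Ro
import numpy as np
# usage: go.py x y z toolyaw_deg -> offset in tool axes (mm) and turn about tool z (deg)
a=[float(v) for v in sys.argv[1:5]];s=get_state();R=Ro.from_quat(s["ee_rot"]).as_matrix()
f=np.radians(a[3]);G=np.array([[-np.sin(f),np.cos(f),0],[np.cos(f),np.sin(f),0],[0,0,-1]]).T
d=np.array(a[:3])-s["ee_pos"]
print("t",s["time_s"],"pos",s["ee_pos"].round(1),"q",s["q"].round(2),"F",s["wrist_force"].round(1),"open",s["opening"])
print("shift now-axes",(R.T@d).round(1),"shift target-axes",(G.T@d).round(1),"rotvec deg",np.degrees(Ro.from_matrix(R.T@G).as_rotvec()).round(2))
E
```

```text
[('IKError', <class 'cell.IKError'>), ('camera_info', <function make.<locals>.<lambda> at 0x7f96efbd0680>), ('capture', <function make.<locals>.drawn_camera at 0x7f96efbd00e0>), ('get_state', <function make.<locals>.<lambda> at 0x7f96efbd05e0>), ('sign_off', <function connect.<locals>.done at 0x7f96efb437e0>), ('tcp_to_grasp', 18.700000000000003)]
```

Request:
{"method": "move_arm", "body": {
  "increments": "0 0 0.004 0 0 7; 0 0 0.004 0 0 7; 0 0 0.004 0 0 7; 0 0 0.004 0 0 7; 0 0 0.004 0 0 7; 0 0 0.004 0 0 7; 0 0 0.004 0 0 7; 0 0 0.004 0 0 7; 0 0 0.004 0 0 7; 0 0 0.004 0 0 7; 0 0 0.004 0 0 7; 0 0 0.004 0 0 7; 0 0 0.004 0 0 7; 0 0 0.004 0 0 7; 0 0 0.004 0 0 7; 0 0 0.004 0 0 7; 0 0 0.004 0 0 7; 0 0 0.004 0 0 7; 0 0 0.004 0 0 7; 0 0 0.004 0 0 7",
  "grip": 1
}}

```text
time_s: 1.77
ee_pos: [252.0, 571.6, 150.7]
ee_rot: [0.99, 0.138, -0.0, 0.0]
wrist_force: [-0.2, 0.3, 0.2]
opening: 85.0
grasp_force: 0.0
```

```bash
python3 go.py 464.5 172.9 100 -79.1
```

```text
t 1.7667 pos [252.  571.6 150.7] q [-1.49  0.84  0.48  1.66 -0.52  0.77 -2.05] F [-0.2  0.3  0.2] open 85.0241298659138
shift now-axes [ 95.5 441.5  50.8] shift target-axes [133.2 431.7  50.7] rotvec deg [0.03 0.04 4.95]
```

Request:
{"method": "move_arm", "body": {
  "increments": "0 0 0 0 0 5; 0.0037 0.012 0 0 0 0; 0.0074 0.024 0.002 0 0 0; 0.0074 0.024 0.002 0 0 0; 0.0074 0.024 0.002 0 0 0; 0.0074 0.024 0.002 0 0 0; 0.0074 0.024 0.002 0 0 0; 0.0074 0.024 0.002 0 0 0; 0.0074 0.024 0.002 0 0 0; 0.0074 0.024 0.002 0 0 0; 0.0074 0.024 0.002 0 0 0; 0.0074 0.024 0.002 0 0 0; 0.0074 0.024 0.002 0 0 0; 0.0074 0.024 0.002 0 0 0; 0.0074 0.024 0.002 0 0 0; 0.0074 0.024 0.002 0 0 0; 0.0074 0.024 0.002 0 0 0; 0.0074 0.024 0.002 0 0 0; 0.0074 0.024 0.002 0 0 0; 0.0037 0.012 0 0 0 0"
}}

```text
time_s: 3.43
ee_pos: [468.1, 169.1, 117.5]
ee_rot: [0.995, 0.097, 0.001, 0.001]
wrist_force: [1.3, -1.4, -0.5]
opening: 85.5
grasp_force: 0.0
```

```bash
python3 go.py 464.5 172.9 45 -79.1
```

```text
t 3.4333 pos [468.1 169.1 117.5] q [-0.6   0.74  0.27  2.06 -0.47  0.4  -1.34] F [ 1.3 -1.4 -0.5] open 85.46584808362684
shift now-axes [-2.9 -4.6 72.4] shift target-axes [-2.9 -4.4 72.5] rotvec deg [ 0.13 -0.05  0.19]
```

Request:
{"method": "move_arm", "body": {
  "increments": "-0.003 -0.0045 0.008 0 0 0; 0 0 0.016 0 0 0; 0 0 0.016 0 0 0; 0 0 0.016 0 0 0; 0 0 0.016 0 0 0; 0 0 0 0 0 0; 0 0 0 0 0 0"
}}

```text
time_s: 4.02
ee_pos: [462.0, 177.4, 44.9]
ee_rot: [0.995, 0.098, -0.001, -0.0]
wrist_force: [-0.6, -0.2, 0.3]
opening: 85.3
grasp_force: 0.0
```

```bash
python3 go.py 464.5 172.9 8 -79.1; python3 - <<'E'
from h import *
t=capture("top");s=capture("scene")
cv2.imwrite("pics/t1.png",np.hstack([crop(t,205,205,65,65,6),crop(s,245,260,65,65,6)])[:,:,::-1])
E
```

```text
t 4.0167 pos [462.  177.4  44.9] q [-0.55  0.87  0.15  2.09 -0.53  0.22 -1.31] F [-0.6 -0.2  0.3] open 85.27624966991857
shift now-axes [ 1.7  4.9 36.9] shift target-axes [ 1.6  4.9 36.9] rotvec deg [-0.01  0.12  0.37]
```

View pics/t1.png

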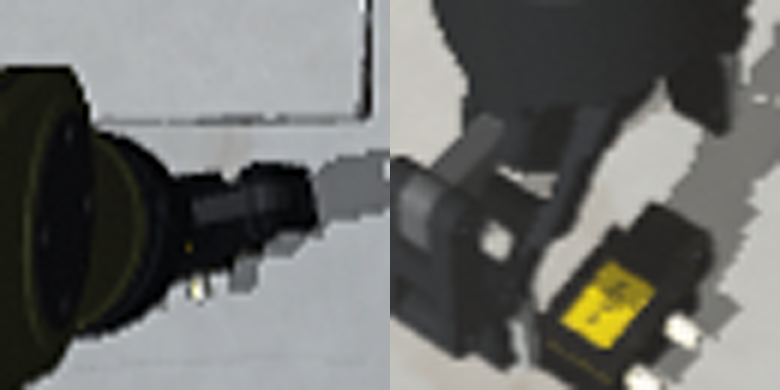

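```bash
python3 - <<'E'
from h import *
for z in (40,45,50,55,60):
  print(z,[((proj("scene",(462+.19*d+.98*w,177.4-.98*d+.19*w,z))-[245,260])*6+[390,0]).round() for d,w in ((43,-11),(43,11),(57,-11),(57,11))])
E
```

```text
40 [array([729., 173.]), array([670., 138.]), array([756., 140.]), array([698., 106.])]
45 [array([729., 163.]), array([670., 128.]), array([756., 131.]), array([697.,  96.])]
50 [array([728., 154.]), array([669., 119.]), array([755., 121.]), array([696.,  87.])]
55 [array([728., 145.]), array([668., 110.]), array([755., 112.]), array([696.,  78.])]
60 [array([727., 136.]), array([668., 100.]), array([755., 103.]), array([695.,  68.])]
```

Request:
{"method": "move_arm", "body": {
  "increments": "0.0017 0.005 0.007 0 0 0; 0 0 0.01 0 0 0; 0 0 0.01 0 0 0; 0 0 0.007 0 0 0; 0 0 0 0 0 0; 0 0 0 0 0 0"
}}

```text
time_s: 4.62
ee_pos: [465.2, 172.9, 10.6]
ee_rot: [0.995, 0.097, -0.001, 0.0]
wrist_force: [-0.1, -0.0, 0.7]
opening: 85.5
grasp_force: 0.0
```

```bash
python3 go.py 464.5 172.9 8 -79.1
```

```text
t 4.6167 pos [465.2 172.9  10.6] q [-0.5   0.93  0.09  2.09 -0.54  0.15 -1.29] F [-0.1 -0.   0.7] open 85.46125499563112
shift now-axes [-0.6 -0.1  2.6] shift target-axes [-0.6 -0.1  2.6] rotvec deg [-0.01  0.09  0.27]
```

Request:
{"method": "move_arm", "body": {
  "increments": "0 0 0.004 0 0 0; 0 0 0.003 0 0 0; 0 0 0 0 0 0; 0 0 0 0 0 0; 0 0 0 0 0 0",
  "grip": 1
}}

```text
time_s: 5.03
ee_pos: [465.7, 173.1, 4.4]
ee_rot: [0.995, 0.097, 0.0, -0.0]
wrist_force: [0.7, 0.1, 0.4]
opening: 85.4
grasp_force: 0.0
```

Request:
{"method": "move_arm", "body": {
  "increments": "-0.001 0 0.003 0 0 0; 0 0 0 0 0 0; 0 0 0 0 0 0; 0 0 0 0 0 0; 0 0 0 0 0 0; 0 0 0 0 0 0; 0 0 0 0 0 0; 0 0 0 0 0 0; 0 0 0 0 0 0; 0 0 0 0 0 0",
  "grip": -1,
  "squeeze": 30
}}

```text
time_s: 5.87
ee_pos: [464.5, 172.8, 1.3]
ee_rot: [0.995, 0.097, -0.0, -0.0]
wrist_force: [-1.1, -0.8, 2.2]
opening: 57.2
grasp_force: 32.3
```

```bash
python3 go.py 505 -130.9 80 -92.75
```

```text
t 5.8667 pos [464.5 172.8   1.3] q [-0.5   0.95  0.08  2.09 -0.55  0.12 -1.28] F [-1.1 -0.8  2.2] open 57.23838469572112
shift now-axes [-19.2 305.8 -78.7] shift target-axes [ 55.  301.4 -78.7] rotvec deg [-0.    0.02 13.93]
```

Request:
{"method": "move_arm", "body": {
  "increments": "0 0 -0.01 0 0 0; 0 0 -0.02 0 0 0; 0 0 -0.02 0 0 0; 0 0 -0.02 0 0 7; 0 0 -0.01 0 0 7; 0.0035 0.02 0 0 0 0; 0.0035 0.02 0 0 0 0; 0.0035 0.02 0 0 0 0; 0.0035 0.02 0 0 0 0; 0.0035 0.02 0 0 0 0; 0.0035 0.02 0 0 0 0; 0.0035 0.02 0 0 0 0; 0.0035 0.02 0 0 0 0; 0.0035 0.02 0 0 0 0; 0.004 0.02 0 0 0 0; 0.004 0.02 0 0 0 0; 0.004 0.02 0 0 0 0; 0.004 0.02 0 0 0 0; 0.004 0.02 0 0 0 0; 0.004 0.02 0 0 0 0"
}}

```text
time_s: 7.53
ee_pos: [505.7, -130.6, 81.9]
ee_rot: [1.0, -0.025, 0.0, 0.0]
wrist_force: [0.1, 0.6, -0.8]
opening: 57.3
grasp_force: 32.4
```

Request:
{"method": "move_arm", "body": {
  "increments": "0 0 0.015 0 0 0; 0 0 0.01 0 0 0; 0 0 0 0 0 0; 0 0 0 0 0 0; 0 0 0 0 0 0"
}}

```text
time_s: 7.95
ee_pos: [505.4, -128.5, 56.5]
ee_rot: [1.0, -0.024, -0.0, -0.0]
wrist_force: [0.1, 0.1, -0.2]
opening: 57.4
grasp_force: 32.4
```

```bash
python3 go.py 504.3 -131 30 -92.75; python3 - <<'E'
from h import *
t=capture("top");s=capture("scene")
cv2.imwrite("pics/t2raw.png",t[:,:,::-1]);cv2.imwrite("pics/s2raw.png",s[:,:,::-1])
cv2.imwrite("pics/t2.png",np.hstack([crop(t,325,175,65,80,5),crop(s,310,140,95,80,5)])[:,:,::-1])
E
```

```text
t 7.95 pos [ 505.4 -128.5   56.5] q [ 0.06  0.86  0.16  2.01 -0.43  0.3  -1.04] F [ 0.1  0.1 -0.2] open 57.35974912906331
shift now-axes [-0.9  2.6 26.5] shift target-axes [-0.9  2.6 26.5] rotvec deg [-0.04  0.02  0.01]
```

View pics/t2.png

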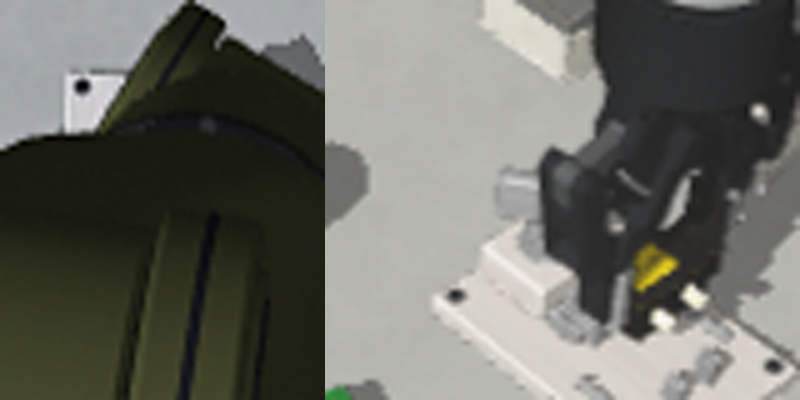

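```bash
python3 - <<'E'
from fit import *
P=(505.4,-128.5,-.048);z=55.2
for m in ([-26,1,8],[-26,20,8],[-16,29,0],[16,29,0],[16,29,22],[-16,29,22]):
    m=np.array(m,float);m[2]+=z;print(m-[0,0,z],((proj("scene",T(P,[m])[0])-[310,140]+.5)*5+[325,0]).round(0))
E
```

```text
[-26.   1.   8.] [700. 312.]
[-26.  20.   8.] [670. 334.]
[-16.  29.   0.] [635. 345.]
[16. 29.  0.] [580. 304.]
[16. 29. 22.] [584. 267.]
[-16.  29.  22.] [641. 308.]
```

Request:
{"method": "move_arm", "body": {
  "increments": "-0.0005 0.0026 0.01 0 0 0; 0 0 0.01 0 0 0; 0 0 0.006 0 0 0; 0 0 0 0 0 0; 0 0 0 0 0 0; 0 0 0 0 0 0"
}}

```text
time_s: 8.55
ee_pos: [504.6, -132.1, 30.1]
ee_rot: [1.0, -0.025, -0.0, -0.0]
wrist_force: [0.7, 0.1, 0.0]
opening: 57.5
grasp_force: 32.4
```

```bash
python3 go.py 504.8 -131 13.3 -92.75
```

```text
t 8.55 pos [ 504.6 -132.1   30.1] q [ 0.09  0.9   0.13  2.02 -0.44  0.25 -1.02] F [0.7 0.1 0. ] open 57.54268597491606
shift now-axes [ 0.1 -1.1 16.8] shift target-axes [ 0.1 -1.1 16.8] rotvec deg [-0.01  0.02 -0.08]
```

Request:
{"method": "move_arm", "body": {
  "increments": "0 -0.001 0.004 0 0 0; 0 0 0.004 0 0 0; 0 0 0.003 0 0 0; 0 0 0.002 0 0 0; 0 0 0 0 0 0; 0 0 0 0 0 0; 0 0 0 0 0 0"
}}

```text
time_s: 9.13
ee_pos: [504.8, -131.1, 17.3]
ee_rot: [1.0, -0.025, 0.0, -0.0]
wrist_force: [-0.5, -0.2, -0.4]
opening: 57.6
grasp_force: 32.4
```

```bash
python3 go.py 504.8 -131 13.3 -92.75; python3 - <<'E'
from h import *
s=capture("scene")
cv2.imwrite("pics/s3raw.png",s[:,:,::-1])
cv2.imwrite("pics/t3.png",crop(s,345,175,70,60,10)[:,:,::-1])
E
```

```text
t 9.1333 pos [ 504.8 -131.1   17.3] q [ 0.1   0.93  0.12  2.02 -0.44  0.22 -1.02] F [-0.5 -0.2 -0.4] open 57.61055809008327
shift now-axes [-0.  -0.1  4. ] shift target-axes [-0.  -0.1  4. ] rotvec deg [-0.   -0.01 -0.07]
```

View pics/t3.png

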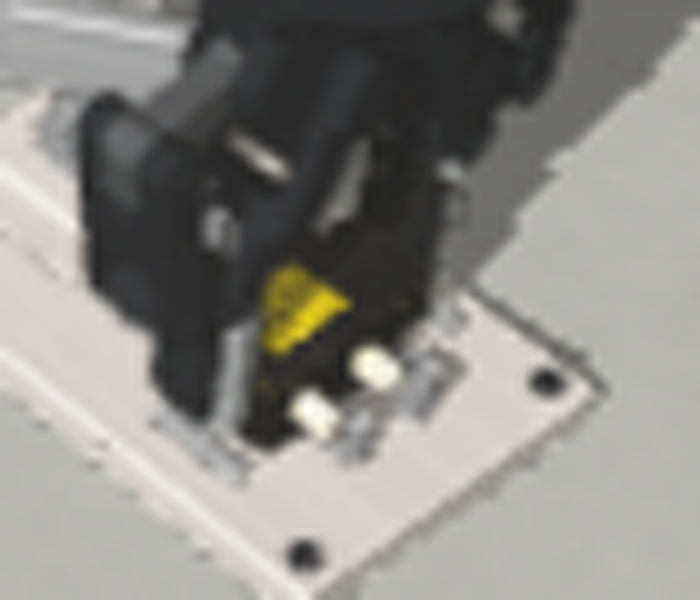

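Request:
{"method": "move_arm", "body": {
  "increments": "0 0 0.002 0 0 0; 0 0 0.002 0 0 0; 0 0 0 0 0 0; 0 0 0 0 0 0; 0 0 0 0 0 0; 0 0 0 0 0 0"
}}

```text
time_s: 9.68
ee_pos: [505.0, -131.1, 13.4]
ee_rot: [1.0, -0.025, 0.0, 0.0]
wrist_force: [0.5, 0.1, 2.3]
opening: 57.3
grasp_force: 32.7
```

Request:
{"method": "move_arm", "body": {
  "increments": "0 0 0 0 0 0; 0 0 0 0 0 0; 0 0 0 0 0 0; 0 0 0 0 0 0; 0 0 0 0 0 0",
  "grip": 0.75
}}

```text
time_s: 10.1
ee_pos: [504.7, -131.0, 13.2]
ee_rot: [1.0, -0.025, -0.0, -0.0]
wrist_force: [0.7, -0.1, -0.3]
opening: 74.7
grasp_force: 0.0
```

Request:
{"method": "move_arm", "body": {
  "increments": "0 0 -0.005 0 0 0; 0 0 -0.01 0 0 0; 0 0 -0.02 0 0 0; 0 0 -0.02 0 0 0; 0 0 -0.02 0 0 0; 0 0 -0.02 0 0 0; 0 0 -0.02 0 0 0; 0 -0.03 -0.01 0 0 0; 0 -0.03 0 0 0 0; 0 -0.03 0 0 0 0; 0 -0.03 0 0 0 0; 0 -0.03 0 0 0 0; 0 0 0 0 0 0"
}}

```text
time_s: 11.18
ee_pos: [512.2, 27.2, 138.7]
ee_rot: [1.0, -0.019, -0.0, -0.003]
wrist_force: [0.7, -0.7, 0.3]
opening: 74.5
grasp_force: 0.0
```

```bash
python3 go.py 573 -134.5 100 -58; python3 - <<'E'
from h import *
t=capture("top");s=capture("scene")
cv2.imwrite("pics/t4raw.png",t[:,:,::-1]);cv2.imwrite("pics/s4raw.png",s[:,:,::-1])
cv2.imwrite("pics/t4.png",np.hstack([crop(t,330,180,50,75,7),crop(s,345,165,62,75,7)])[:,:,::-1])
E
```

```text
t 11.1833 pos [512.2  27.2 138.7] q [-0.32  0.72  0.3   2.   -0.45  0.49 -1.3 ] F [ 0.7 -0.7  0.3] open 74.52109580546085
shift now-axes [ 67.1 159.4  37.7] shift target-axes [-34.1 169.3  38.7] rotvec deg [ -0.33  -0.07 -34.22]
```

View pics/t4.png

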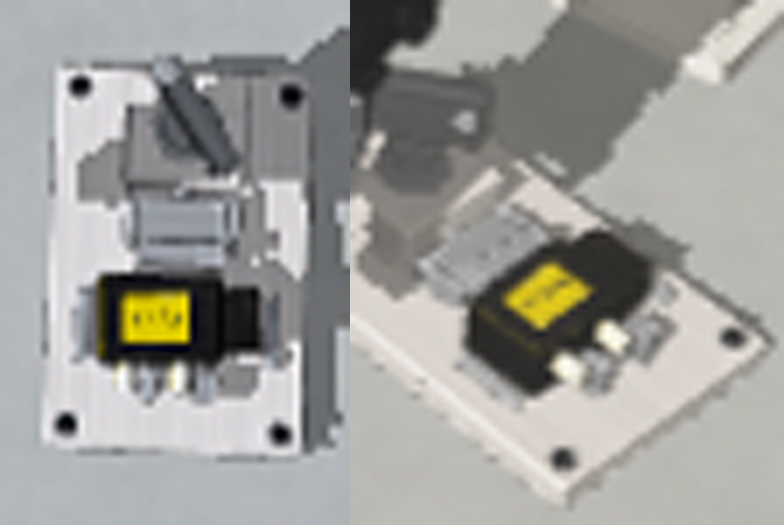

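```bash
python3 - <<'E'
from h import *
P=lambda x,y,z:ray("top",330+(x+.5)/7-.5,180+(y+.5)/7-.5,z)
for a,b in (((155,72),(217,172)),((178,65),(238,165)),((166,65),(230,172))):
    A,B=P(*a,72),P(*b,72);d=A-B;print(((A+B)/2).round(1),np.hypot(*d[:2]),np.degrees(np.arctan2(d[1],d[0])))
E
python3 go.py 572.9 -134.3 100 -58
```

```text
[ 570.4 -131.5   72. ] 40.98906487355129 29.457246356897425
[ 572.7 -139.2   72. ] 40.63444243616697 28.564530221148786
[ 571.5 -135.7   72. ] 43.442874794872935 28.510232119940994
t 11.2833 pos [512.2  20.4 139. ] q [-0.32  0.72  0.31  2.01 -0.44  0.48 -1.3 ] F [-0.1 -0.6 -0. ] open 74.55395523033795
shift now-axes [ 67.7 151.8  38.9] shift target-axes [-30.5 163.4  39. ] rotvec deg [-3.000e-02 -5.000e-02 -3.463e+01]
```

Request:
{"method": "move_arm", "body": {
  "increments": "0 0.005 0 0 0 -6.4; 0 0.01 0 0 0 -6.4; 0 0.015 0 0 0 -6.4; 0 0.02 0 0 0 -6.4; 0 0.02 0 0 0 -6.4; 0 0 0 0 0 0",
  "grip": 0
}}

```text
time_s: 11.78
ee_pos: [529.8, -56.1, 139.3]
ee_rot: [0.968, 0.249, 0.001, 0.003]
wrist_force: [1.3, -0.1, -0.4]
opening: 43.1
grasp_force: 0.0
```

```bash
python3 go.py 572.9 -134.3 100 -61
```

```text
t 11.7833 pos [529.8 -56.1 139.3] q [-0.08  0.71  0.15  1.94 -0.2   0.49 -0.85] F [ 1.3 -0.1 -0.4] open 43.0871151565334
shift now-axes [-0.  89.1 39.8] shift target-axes [-0.2 89.3 39.3] rotvec deg [ 0.32 -0.04 -0.13]
```

Request:
{"method": "move_arm", "body": {
  "increments": "0 0.015 0.006 0 0 0; 0 0.015 0.006 0 0 0; 0 0.015 0.006 0 0 0; 0 0.015 0.006 0 0 0; 0 0.015 0.006 0 0 0; 0 0.014 0.006 0 0 0; 0 0 0 0 0 0; 0 0 0 0 0 0; 0 0 0 0 0 0"
}}

```text
time_s: 12.53
ee_pos: [571.1, -125.8, 102.6]
ee_rot: [0.968, 0.251, -0.0, -0.0]
wrist_force: [-0.6, 0.5, 0.1]
opening: 42.4
grasp_force: 0.0
```

```bash
python3 go.py 572.9 -134.3 42 -61
```

```text
t 12.5333 pos [ 571.1 -125.8  102.6] q [ 0.07  0.82  0.13  1.8  -0.18  0.53 -0.75] F [-0.6  0.5  0.1] open 42.408706241847895
shift now-axes [-2.6  8.3 60.6] shift target-axes [-2.6  8.3 60.6] rotvec deg [-0.06  0.02  0.13]
```

Request:
{"method": "move_arm", "body": {
  "increments": "-0.0026 0.0083 0 0 0 0; 0 0 0.007 0 0 0; 0 0 0.01 0 0 0; 0 0 0 0 0 0; 0 0 0 0 0 0; 0 0 0 0 0 0"
}}

```text
time_s: 13.03
ee_pos: [573.5, -134.5, 84.9]
ee_rot: [0.968, 0.252, -0.0, -0.0]
wrist_force: [-0.2, 0.3, 0.2]
opening: 42.5
grasp_force: 0.0
```

```bash
python3 go.py 572.9 -134.3 42 -61; python3 - <<'E'
from h import *
s=capture("scene")
cv2.imwrite("pics/t5.png",crop(s,300,120,100,90,6)[:,:,::-1])
E
```

```text
t 13.0333 pos [ 573.5 -134.5   84.9] q [ 0.09  0.85  0.12  1.8  -0.18  0.5  -0.74] F [-0.2  0.3  0.2] open 42.533425485217286
shift now-axes [-0.4 -0.4 42.9] shift target-axes [-0.4 -0.4 42.9] rotvec deg [-0.04  0.03  0.2 ]
```

View pics/t5.png

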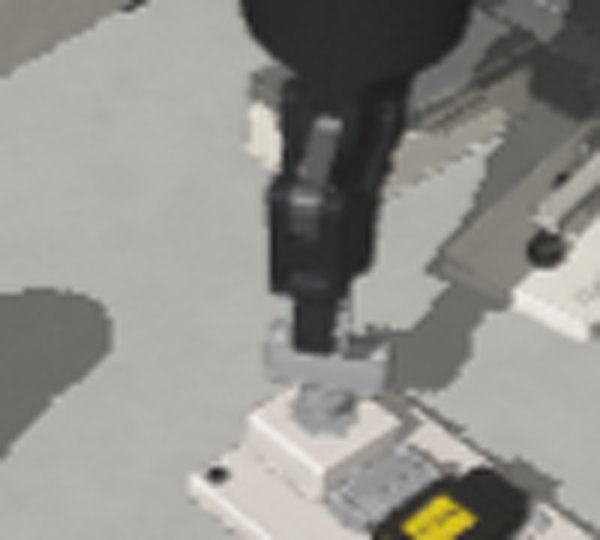

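Request:
{"method": "move_arm", "body": {
  "increments": "0 0 0.01 0 0 0; 0 0 0.01 0 0 0; 0 0 0.01 0 0 0; 0 0 0.01 0 0 0; 0 0 0.002 0 0 0; 0 0 0 0 0 0; 0 0 0 0 0 0; 0 0 0 0 0 0"
}}

```text
time_s: 13.75
ee_pos: [574.0, -135.0, 43.5]
ee_rot: [0.968, 0.252, 0.0, 0.0]
wrist_force: [0.3, 0.1, -0.6]
opening: 42.9
grasp_force: 0.0
```

Request:
{"method": "move_arm", "body": {
  "increments": "0 0 0 0 0 0; 0 0 0 0 0 0; 0 0 0 0 0 0; 0 0 0 0 0 0; 0 0 0 0 0 0; 0 0 0 0 0 0; 0 0 0 0 0 0",
  "grip": -1,
  "squeeze": 30
}}

```text
time_s: 14.33
ee_pos: [574.6, -135.8, 43.9]
ee_rot: [0.968, 0.252, 0.001, 0.001]
wrist_force: [0.2, -2.6, 6.1]
opening: 17.5
grasp_force: 29.6
```

```bash
python3 go.py 572.9 -134.3 42 -61; python3 -c "
from cell import *;s=get_state();print(s['torque'],s['grasp_force'])"
```

```text
t 14.3333 pos [ 574.6 -135.8   43.9] q [ 0.1   0.92  0.1   1.81 -0.19  0.42 -0.73] F [ 0.2 -2.6  6.1] open 17.45881959738375
shift now-axes [-0.7 -2.1  1.9] shift target-axes [-0.7 -2.1  1.9] rotvec deg [ 0.12 -0.07  0.15]
[-0.64446383 -0.24077842 -0.00971131] 29.57939922809601
```

Request:
{"method": "move_arm", "body": {
  "increments": "0 0 0 0 0 0; 0 0 0 0 0 0; 0 0 0 0 0 0"
}}

```text
time_s: 14.58
ee_pos: [574.6, -135.8, 43.9]
ee_rot: [0.968, 0.252, 0.001, 0.001]
wrist_force: [0.7, -3.0, 5.4]
opening: 17.5
grasp_force: 29.6
```

Request:
{"method": "move_arm", "body": {
  "increments": "0 0 0 0 0 0; 0 0 0 0 0 0; 0 0 0 0 0 0; 0 0 -0.004 0 0 0; 0 0 -0.004 0 0 0; 0 0 0 0 0 0; 0 0 0 0 0 0",
  "grip": -0.3
}}

```text
time_s: 15.17
ee_pos: [573.9, -134.7, 51.6]
ee_rot: [0.968, 0.252, 0.0, 0.0]
wrist_force: [-0.2, -0.5, -0.4]
opening: 30.0
grasp_force: 0.0
```

Request:
{"method": "move_arm", "body": {
  "increments": "0 0 0 0 0 0; 0 0 0 0 0 0; 0 0 0 0 0 0; 0 0 0 0 0 0; 0 0 0 0 0 0; 0 0 0 0 0 0",
  "grip": -1
}}

```text
time_s: 15.67
ee_pos: [574.3, -135.9, 51.5]
ee_rot: [0.968, 0.252, 0.0, 0.001]
wrist_force: [1.8, -3.2, -0.2]
opening: 9.2
grasp_force: 33.5
```

```bash
python3 go.py 572.9 -134.3 50 -61; python3 -c "
from cell import *;s=get_state();print(s['torque'],s['grasp_force'])"
```

```text
t 15.6667 pos [ 574.3 -135.9   51.5] q [ 0.1   0.91  0.1   1.81 -0.19  0.44 -0.73] F [ 1.8 -3.2 -0.2] open 9.247758785228418
shift now-axes [-0.4 -2.   1.5] shift target-axes [-0.4 -2.   1.5] rotvec deg [ 0.1  -0.03  0.14]
[-0.70184099 -0.29670085 -0.08088142] 33.48108887672424
```

Request:
{"method": "move_arm", "body": {
  "increments": "0 0.0015 0 0 0 0; 0 0 0 0 0 5; 0 0 0 0 0 5; 0 0 0 0 0 5; 0 0 0 0 0 5; 0 0 0 0 0 5; 0 0 0 0 0 5; 0 0 0 0 0 0; 0 0 0 0 0 0",
  "squeeze": 50
}}

```text
time_s: 16.42
ee_pos: [574.5, -136.5, 51.5]
ee_rot: [1.0, -0.006, 0.0, 0.0]
wrist_force: [0.3, -3.1, 3.9]
opening: 8.9
grasp_force: 54.1
```

```bash
python3 go.py 574 -136 50 -91; python3 -c "
from cell import *;s=get_state();print(s['torque'],s['grasp_force'])"
```

```text
t 16.4167 pos [ 574.5 -136.5   51.5] q [ 0.03  0.92  0.22  1.81 -0.4   0.46 -1.05] F [ 0.3 -3.1  3.9] open 8.89126730852617
shift now-axes [-0.5 -0.5  1.5] shift target-axes [-0.5 -0.5  1.5] rotvec deg [ 0.03 -0.02  0.29]
[-0.59843151 -0.08848813 -0.04376929] 54.057068824768066
```

Request:
{"method": "move_arm", "body": {
  "increments": "0 0.001 0 0 0 5; 0 0 0 0 0 5; 0 0 0 0 0 5; 0 0 0 0 0 5; 0 0 0 0 0 5; 0 0 0 0 0 5; 0 0 0 0 0 5; 0 0 0 0 0 5; 0 0 0 0 0 3; 0 0 0 0 0 2; 0 0 0 0 0 0; 0 0 0 0 0 0; 0 0 0 0 0 0"
}}

```text
time_s: 17.5
ee_pos: [574.2, -137.5, 51.5]
ee_rot: [0.921, -0.389, -0.0, 0.0]
wrist_force: [-0.4, -2.9, 4.5]
opening: 8.5
grasp_force: 54.3
```

```bash
python3 go.py 574 -136 50 -137.7; python3 -c "
from cell import *;s=get_state();print(s['torque'],s['grasp_force'])"
```

```text
t 17.5 pos [ 574.2 -137.5   51.5] q [-0.07  0.95  0.41  1.81 -0.7   0.53 -1.56] F [-0.4 -2.9  4.5] open 8.492274932512961
shift now-axes [-1.2 -0.9  1.5] shift target-axes [-1.2 -0.9  1.5] rotvec deg [0.01 0.   1.96]
[-0.57042436  0.05235049 -0.01807564] 54.267271757125854
```

Request:
{"method": "move_arm", "body": {
  "increments": "0 0 0 0 0 2; 0 0 0 0 0 2; 0 0 0 0 0 0; 0 0 0 0 0 0"
}}

```text
time_s: 17.83
ee_pos: [574.1, -137.6, 51.5]
ee_rot: [0.907, -0.421, -0.0, 0.0]
wrist_force: [-1.8, -2.7, 6.3]
opening: 8.9
grasp_force: 54.5
```

```bash
python3 go.py 574 -136 50 -137.7; python3 -c "
from cell import *;s=get_state();print(s['torque'],s['grasp_force'])"
```

```text
t 17.8333 pos [ 574.1 -137.6   51.5] q [-0.08  0.96  0.43  1.81 -0.72  0.54 -1.61] F [-1.8 -2.7  6.3] open 8.853929849778856
shift now-axes [-1.3 -0.9  1.5] shift target-axes [-1.2 -1.   1.5] rotvec deg [ 0.03 -0.01 -2.1 ]
[-0.59333465  0.15496056  0.20739696] 54.45941627025604
```

Request:
{"method": "move_arm", "body": {
  "increments": "0 0 0 0 0 2; 0 0 0 0 0 2; 0 0 0 0 0 0; 0 0 0 0 0 0"
}}

```text
time_s: 18.17
ee_pos: [574.1, -137.6, 51.5]
ee_rot: [0.893, -0.45, -0.0, 0.001]
wrist_force: [-1.6, -3.8, 7.1]
opening: 8.7
grasp_force: 74.8
```

```bash
python3 go.py 574 -136 50 -137.7; python3 -c "
from cell import *;s=get_state();print(s['torque'],s['grasp_force'])"
```

```text
t 18.1667 pos [ 574.1 -137.6   51.5] q [-0.09  0.96  0.45  1.81 -0.75  0.54 -1.66] F [-1.6 -3.8  7.1] open 8.662911943260276
shift now-axes [-1.4 -0.8  1.5] shift target-axes [-1.3 -1.   1.5] rotvec deg [ 0.08 -0.03 -5.8 ]
[-0.80680465  0.22426066  1.5277662 ] 74.83374707400799
```

Request:
{"method": "move_arm", "body": {
  "increments": "0 0 0 0 0 -2; 0 0 0 0 0 -4; 0 0 0 0 0 -5; 0 0 0 0 0 -5; 0 0 0 0 0 -5; 0 0 0 0 0 -5; 0 0 0 0 0 -5; 0 0 0 0 0 -5; 0 0 0 0 0 -5; 0 0 0 0 0 -5; 0 0 0 0 0 -5; 0 0 0 0 0 -5; 0 0 0 0 0 -5; 0 0 0 0 0 -5; 0 0 0 0 0 -5; 0 0 0 0 0 -5; 0 0 0 0 0 -5; 0 0 0 0 0 -5; 0 0 0 0 0 -5; 0 0 0 0 0 -3"
}}

```text
time_s: 19.83
ee_pos: [574.1, -135.7, 51.5]
ee_rot: [0.938, 0.346, -0.0, -0.001]
wrist_force: [-1.2, -0.4, 7.0]
opening: 8.7
grasp_force: 54.4
```

Request:
{"method": "move_arm", "body": {
  "increments": "0 0 0 0 0 0; 0 0 0 0 0 0; 0 0 0 0 0 0; 0 0 0 0 0 0; 0 0 0 0 0 0; 0 0 0 0 0 0"
}}

```text
time_s: 20.33
ee_pos: [574.1, -135.7, 51.5]
ee_rot: [0.939, 0.344, -0.0, -0.001]
wrist_force: [-0.7, -0.5, 6.4]
opening: 9.1
grasp_force: 54.4
```

```bash
python3 go.py 574 -136 50 -49; python3 - <<'E'
from h import *
s=get_state();print(s['torque'],s['grasp_force'],s['qvel'].round(4))
s=capture("scene");t=capture("top")
cv2.imwrite("pics/t6.png",np.hstack([crop(s,325,140,80,90,6),crop(t,330,180,50,90,6)])[:,:,::-1])
E
```

```text
t 20.3333 pos [ 574.1 -135.7   51.5] q [ 0.12  0.9   0.06  1.8  -0.11  0.44 -0.61] F [-0.7 -0.5  6.4] open 9.05513041281958
shift now-axes [-0.2  0.1  1.5] shift target-axes [-0.2  0.1  1.5] rotvec deg [-0.13 -0.03 -0.76]
[-0.08295173  0.09212465  0.06765316] 54.434704184532166 [ 0.0007  0.0015  0.0016 -0.0013 -0.0018  0.0027 -0.0008]
```

View pics/t6.png

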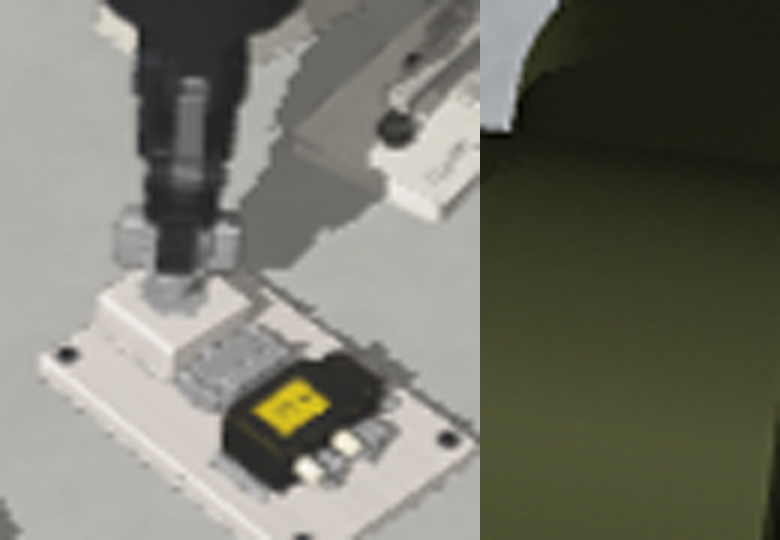

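The picture shows the valve up against the posts, with its ports either side of the post and a clear gap to the jaw. The wing is gripped about 89° back from the seat.

```bash
python3 -c "
from cell import *;print(sign_off())"
```

```text
the job is handed in; nothing more can be done
None
```

The job is handed in, with no verdict returned: the valve lies against the posts with its ports facing them, the thumbscrew was turned to its hard stop and backed off about 89° by the tool's angle, and the wing is still gripped at about 54 N.

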